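# Draw the trowel out of the half-covered garden tin

### The arm

A 7-joint arm with a two-finger parallel gripper is mounted at the origin on the work surface. World frame = base frame: x ahead of the robot, y to its left, z up, the work surface at z = 0. Lengths are in m, angles in degrees, forces in N, time in s.
With the tool pointing down it reaches from about 0.425 to 0.875 m from the base axis. Payload 4.7 kg.
Tool frame: the origin (TCP) lies at the very end of the fingers, on their centre line; the grasp point (between the pads) lies behind it (env.pinch_z is the z of the grasp point in the tool frame, in m); z points along the fingers, y is the direction in which the jaws open and shut (so a half turn about z gives the same grasp; the last joint's range is limited). The gripper opens to 87 mm and grips with 3 to 60 N. Pads are 19 mm wide; open, the fingers measure 117 mm over their backs; the gripper's body (75 mm by 190 mm) begins 51 mm behind the grasp point.
Start: joints at [67.156, 18.392, -4.016, 83.108, 1.295, 78.541, -3.26], TCP at [0.261, -0.595, 0.189] pointing down, gripper open.
Joint ranges: [-163.93, 163.93], [-17.29, 119.83], [-79.2, 71.16], [3.27, 140.29], [-89.18, 269.18], [5.43, 117.66], [-154.24, 154.24]. Speed limits (degrees/s): [147.25, 147.25, 180, 180, 180, 180, 180].

### API

Orientations are given as [roll, pitch, yaw] about the fixed x, y, z axes, in that order (R = Rz(yaw) Ry(pitch) Rx(roll)).
In Python, from cell import readout, read_camera, env gives the robot as it stands. The module is installed in compiled form; this text tells all that it offers.
- The arm moves only by the tool servo_tool, never from a script. Its argument "plan" is a list that holds one entry, the list of rows, each a list of 5 numbers: the finger opening in m, from 0 to 0.087, then the shift along the tool's x, y, z in m, then the turn about the tool's z in rad. In form: [[[jaw, x, y, z, yaw], ...]]. A call has 1 to 12 rows; each row is the pose to reach, as a shift and turn from the pose measured when the call began, along the tool's axes at that moment; what a row does not reach only later rows make up. A row lasts 1/12 s, in which the tool goes at most 41.7 mm and 7.16 degrees, less where a joint would pass 70% of its speed; a pose out of reach is approached as far as the arm can. A call with a gripper value outside its range is refused whole. The fingers move at their own pace and stop on an object; "force" is the grip in N (left out, the last holds). Time passes only in rows, so rows that repeat a pose let the fingers close. It gives the time, the measured TCP pose, the force and the opening at its end, in the units of the state.
- readout.get_obs(): the state, without advancing time (a new reading comes with each control period).
- read_camera(name): name is "scene" or "side" or "wrist"; returns a dict with "image" (384x512x3 uint8, red, green, blue), "range_z" (384x512 float32, m along the optical axis (not along the pixel's ray), 0 where there is no reading), "mtx" (3x3 intrinsics, pixels), "camera_from_world" (4x4, takes a point from world to camera coordinates). Camera axes: x right, y up, looking along -z (the intrinsics and any distortion apply to the point x, -y, -z); pixel columns grow to the right and rows downward; lengths in m; the calibration is good to about 2 mm. A picture is of the moment at which its call begins.
- env.sign_off(): hands the job in, once; it reports no verdict.
The state is a dict: "time_s": time; "qpos": joint angles; "joint_velocities": joint speeds; "effort": joint torques, N m; "tool_pos": TCP position; "tool_rot": TCP orientation; "force": force on the tool from outside, world axes, zero at the start; "wrist_torque": the same for the moment, N m; "grip_width": finger opening in m.
Only numpy, scipy, OpenCV 4.12 (cv2) and the standard library are available. Lean on these libraries where they do the work, as an engineer would, in place of code of your own. Each camera call takes 0.05 s, during which the arm holds its last target. There are 200 camera calls.

### The job

The garden tin's near half has a fixed cover, and the hinged lid over its far half stands half open: first swing that lid well back, all or nearly all the way to its stop, and leave it there. Then grip the trowel lying in the tin by its handle, tilt it so the handle end comes up through the opening first while the blade is still inside, draw the blade out from under the cover and finish by holding the whole trowel still in the gripper, well clear above the tin and touching nothing else; do not let go. Leave the plant pot, the saucer and the spray bottle as they stand.

Things in the scene. Friction and masses are not known exactly. Their poses are not given: they have to be found in the camera images.
- tin: Aluminium storage tin, 306 (x) x 210 (y) x 73 mm high, fixed to the bench; walls and floor 3 mm. Origin: centre of its underside; x points roughly away from the robot, z up. A fixed 3 mm cover closes the top from the near wall to x = +15 mm, its underside 70 mm above the bench. The rest, x = +15 to +150 mm and 204 mm wide, is the opening, shorter than the trowel.
- opening (a point): Centre of the tin's opening, at rim height (73 mm above the bench): tin x = +84 mm, y = 0.
- lid (a joint): Angle of the flat aluminium lid (138 mm along tin x, 207 mm from hinge to free edge, 3 mm thick) over the opening, hinged along the tin's +y (left) rim at y = +105 mm, 73 mm up. 0 = closed, 1.57 = upright, 2.4 = fully back at its stop, leaning to +y. Starts at 0.95 to 1.3 and stays where it is left (stiff hinge): 1 to 2 N near the free edge from inside, towards +y, swings it back.
- lid_edge (a point): Middle of the lid's free edge, 207 mm from the hinge. A small lip there reaches 5 mm to either side of the lid's plane.
- trowel: Garden trowel, 250 mm, 0.2 kg, flat on the tin's floor along tin x (within 5 deg), blade under the cover, handle in the opening. Origin: mid-length, underside; x points to the handle's end, z up. Wooden handle x = 20 to 125 mm, 28 wide, 26 high; steel neck 19 high; dished blade x = -125 to -5, 71 wide, 12 high. Balance point near x = 10.
- trowel_grip (a point): Point to grip on the handle: trowel x = +65 mm, on the handle's axis, 13 mm above its underside. Close the fingers across the handle, along the trowel's y.
- trowel_butt (a point): End of the handle: trowel x = +125 mm, 13 mm above its underside.
- trowel_tip (a point): Tip of the blade: trowel x = -125 mm, 1.5 mm above its underside.
- pot: Green plastic plant pot, empty, 124 mm across the rim, 84 mm at the foot, 120 mm high; origin at the centre of its underside. Bystander on the left.
- saucer: White ceramic saucer, 130 mm across, 18 mm high; origin at the centre of its underside. Bystander on the left.
- spray_bottle: Grey plastic spray bottle with white head, 72 mm across, 193 mm high; origin at the centre of its underside. Bystander on the right.

How it is judged:
By the outcome, as a careful person would: the job done as asked, in the order asked, and still so for the second after the job is handed in, while the arm keeps its last pose, push and grip.
It also fails if it takes over 59 s, if anything falls off the work surface, if the arm or the gripper's body presses on something with over 40 N, if the wrist force passes 120 N, or if a joint passes its speed limit or range.

## Working session

There is one attempt and no reset: what is moved stays moved. The work goes in short steps, Python scripts to look and compute and a tool call to move; the robot and the scene stay as the last step left them, time stands still between calls to the robot, and variables do not carry over. Pictures are saved under pics/ and viewed, about 8 in all and at most 12, crops included, and the job is handed in when it is done.

Besides the shell and the picture viewer there is one more tool, called as a command line: name --argument value ..., lists and objects as JSON in quotes. servo_tool: Moves the arm, as the interface text tells. Its arguments: {"type":"object","properties":{"plan":{"type":"array"},"force":{"type":"number"}},"required":["plan"]}

```bash
mkdir -p pics; cat > h.py <<'E'
import numpy as np, cv2
from cell import readout, read_camera, env
def cam(n):
    c=read_camera(n); return c
def save(c,n,crop=None,s=1):
    im=c["image"][:,:,::-1]
    if crop: r0,r1,c0,c1=crop; im=im[r0:r1,c0:c1]
    cv2.imwrite(f"pics/{n}.png",cv2.resize(im,None,fx=s,fy=s,interpolation=cv2.INTER_CUBIC))
def world(c):
    z=c["range_z"].astype(float); K=c["mtx"]; h,w=z.shape
    u,v=np.meshgrid(np.arange(w),np.arange(h))
    p=np.stack([(u-K[0,2])/K[0,0]*z,-(v-K[1,2])/K[1,1]*z,-z,np.ones_like(z)],-1)
    W=(p@np.linalg.inv(c["camera_from_world"]).T)[...,:3]; W[z==0]=np.nan
    return W
def proj(c,P):
    p=np.c_[np.atleast_2d(P),np.ones(len(np.atleast_2d(P)))]@c["camera_from_world"].T
    K=c["mtx"]; return np.c_[K[0,0]*p[:,0]/-p[:,2]+K[0,2],-K[1,1]*p[:,1]/-p[:,2]*-1*-1+K[1,2]]
E
python3 - <<'E'
from h import *
ims=[]
for n in("scene","side"):
    c=cam(n); save(c,n+"0",s=1.5); np.savez(n+"0",**c); 
    M=np.linalg.inv(c["camera_from_world"]); print(n,M[:3,3].round(3),(-M[:3,2]).round(2),c["mtx"][0,0])
print(readout.get_obs(),env.pinch_z,[a for a in dir(env) if a[0]!='_'])
E
```

```text
scene [ 1.002 -0.782  1.249] [-0.32  0.51 -0.8 ] 462.5887435249772
side [0.076 0.795 0.842] [ 0.38 -0.68 -0.63] 376.2103960107775
{'time_s': 0.1, 'qpos': array([67.15563837, 18.43550113, -4.01709463, 83.16763756,  1.29475847,
       78.5382412 , -3.25993695]), 'joint_velocities': array([-0.0085092 , -0.03741004,  0.03319344, -0.15248273,  0.04470803,
        0.0608992 , -0.03209515]), 'effort': array([ 1.56343858e-04, -4.92572236e+01, -4.05021999e-01, -3.13400209e+01,
       -6.38710661e-02,  3.95186269e-02,  6.25147482e-05]), 'tool_pos': array([ 0.26052572, -0.59492244,  0.18786571]), 'tool_rot': array([-1.79903841e+02,  4.55801927e-03,  2.36554522e+01]), 'force': array([ 0.52634093, -0.20657666,  0.70482091]), 'wrist_torque': array([0.02401177, 0.01423741, 0.04590886]), 'grip_width': 0.08702920287809562} -0.0187 ['PlanningError', 'pinch_z', 'sign_off']
```

View pics/scene0.png

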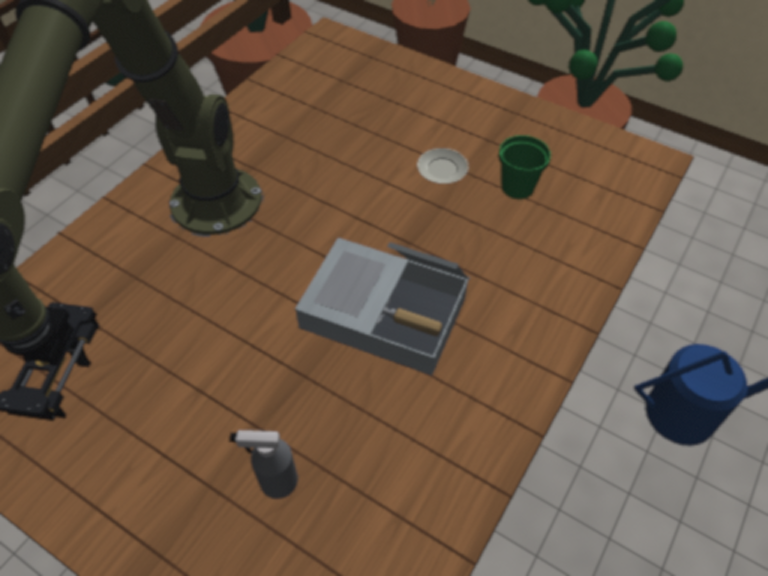

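View pics/side0.png

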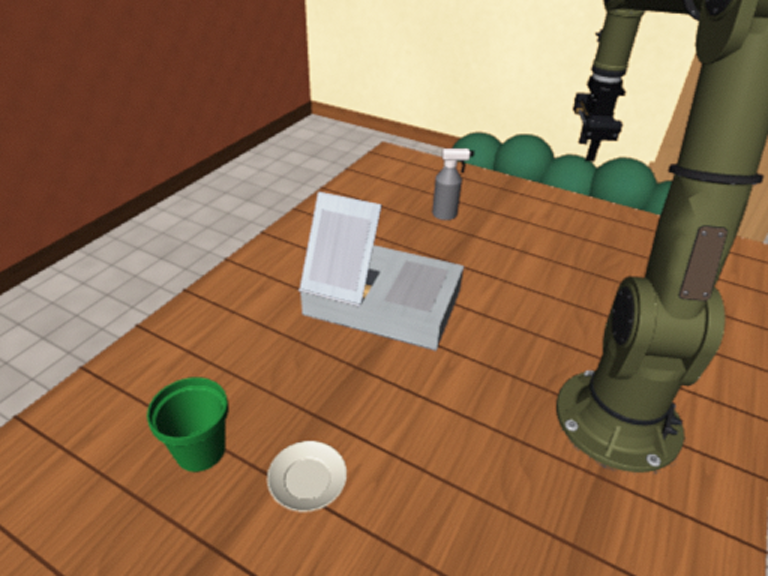

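The scene view shows the tin centred near (385,303), the lid seen edge-on at (425,257), the wooden handle at (417,320), the saucer at (443,166), the pot at (523,167) and the bottle at (270,465). The side view shows the lid half open, with its outside face towards that camera.

```bash
python3 - <<'E'
from h import *
S=dict(np.load("scene0.npz"));D=dict(np.load("side0.npz"))
Ws,Wd=world(S),world(D)
def rng(W,m): return W[m]
for nm,W in(("scene",Ws),("side",Wd)):
    m=(abs(W[...,2]-.073)<.006)&(W[...,0]>.3)&(W[...,0]<.95)&(abs(W[...,1])<.35)
    n,l,st,ce=cv2.connectedComponentsWithStats(m.astype(np.uint8))
    k=[i for i in range(1,n) if st[i,4]>60]
    for i in k:
        P=W[l==i]; r=cv2.minAreaRect(P[:,:2].astype(np.float32)); print(nm,"rim",st[i],P.mean(0).round(3),np.median(P[:,2]).round(4),[np.round(a,3) for a in r], cv2.boxPoints(r).round(3).tolist())
    m=(W[...,2]>.09)&(W[...,0]>.4)&(W[...,0]<.95)&(W[...,1]<.35)&(W[...,1]>-.2)
    n,l,st,ce=cv2.connectedComponentsWithStats(m.astype(np.uint8))
    for i in range(1,n):
        if st[i,4]<40: continue
        P=W[l==i]; c=P.mean(0); u,s,vt=np.linalg.svd(P-c,full_matrices=False)
        print(nm,"high",st[i],c.round(3),P.min(0).round(3),P.max(0).round(3),"normal",vt[2].round(3))
im=S["image"].astype(int); 
m=np.zeros(im.shape[:2],bool); m[200:225,258:298]=1
m&=(im[...,0]-im[...,2]>50)
P=Ws[m]; print("handle",m.sum(),P.mean(0).round(4),np.percentile(P[:,2],[5,50,95]).round(4)); r=cv2.minAreaRect(P[:,:2].astype(np.float32)); print(r,cv2.boxPoints(r).round(3).tolist())
for nm,(r0,r1,c0,c1) in dict(pot=(88,135,325,370),saucer=(95,125,275,315),bottle=(285,335,150,200)).items():
    P=Ws[r0:r1,c0:c1].reshape(-1,3); P=P[P[:,2]>.012]; print(nm,P.min(0).round(3),P.max(0).round(3))
E
```

```text
scene rim [ 197  159  116   81 2960] [ 0.478 -0.078  0.072] 0.0723 [array([ 0.531, -0.063]), array([0.31, 0.22]), np.float64(10.151)] [[0.35899999737739563, 0.017999999225139618], [0.39800000190734863, -0.1979999989271164], [0.703000009059906, -0.14300000667572021], [0.6639999747276306, 0.0729999989271164]]
scene high [258 162  53  23 342] [ 0.612 -0.025  0.2  ] [ 0.531 -0.072  0.09 ] [0.682 0.048 0.256] normal [ 0.147 -0.828 -0.542]
side rim [ 199  163  111   55 2367] [ 0.465 -0.061  0.074] 0.0744 [array([ 0.529, -0.062]), array([0.309, 0.222]), np.float64(9.822)] [[0.3580000102519989, 0.020999999716877937], [0.3959999978542328, -0.1979999989271164], [0.699999988079071, -0.14499999582767487], [0.6629999876022339, 0.0729999989271164]]
side high [ 201  128   54   70 2622] [ 0.602 -0.005  0.172] [ 0.527 -0.067  0.09 ] [0.682 0.062 0.254] normal [ 0.144 -0.829 -0.54 ]
handle 57 [ 0.6123 -0.0477  0.0278] [0.0242 0.0275 0.0319]
((0.6117810606956482, -0.047317713499069214), (0.0880960151553154, 0.010300868190824986), 9.91562271118164) [[0.5680000185966492, -0.05000000074505806], [0.5690000057220459, -0.05999999865889549], [0.656000018119812, -0.04500000178813934], [0.6539999842643738, -0.03500000014901161]]
pot [0.545 0.376 0.012] [0.671 0.507 0.125]
saucer [0.353 0.327 0.012] [0.481 0.46  0.024]
bottle [ 0.517 -0.52   0.012] [ 0.607 -0.448  0.197]
```

servo_tool --plan '[[[0,0,0,-0.035,0],[0,0.01,0,-0.07,0],[0,0.04,-0.02,-0.1,0.02],[0,0.07,-0.04,-0.11,0.05],[0,0.1,-0.057,-0.11,0.1],[0,0.13,-0.074,-0.11,0.15],[0,0.16,-0.091,-0.11,0.2],[0,0.19,-0.108,-0.11,0.238],[0,0.22,-0.126,-0.11,0.238],[0,0.25,-0.143,-0.11,0.238],[0,0.28,-0.16,-0.11,0.238],[0,0.31,-0.177,-0.11,0.238]]]'

```text
time_s: 1.1
tool_pos: [0.4741, -0.307, 0.2978]
tool_rot: [-179.9, 0.1, 10.0]
force: [0.2, -0.4, -0.9]
grip_width: 0.015
```

servo_tool --plan '[[[0,0.025,-0.025,0,0],[0,0.05,-0.05,0,0],[0,0.075,-0.07,0,0],[0,0.1,-0.095,0,0],[0,0.125,-0.12,0,0],[0,0.15,-0.145,0,0],[0,0.175,-0.165,0,0],[0,0.181,-0.171,0.02,0],[0,0.181,-0.171,0.05,0],[0,0.181,-0.171,0.078,0],[0,0.181,-0.171,0.078,0],[0,0.181,-0.171,0.078,0]]]'

```text
time_s: 2.1
tool_pos: [0.6211, -0.1071, 0.2183]
tool_rot: [-179.8, 0.3, 10.0]
force: [0.0, -0.3, 0.5]
grip_width: 0.0004
```

servo_tool --plan '[[[0,0,-0.015,0,0],[0,0,-0.03,0,0],[0,0,-0.04,0,0],[0,0,-0.05,0,0],[0,0,-0.06,0,0],[0,0,-0.07,0,0],[0,0,-0.08,0,0],[0,0,-0.09,0,0],[0,0,-0.1,0,0],[0,0,-0.11,0,0],[0,0,-0.12,0,0],[0,0,-0.13,0,0]]]'

```text
time_s: 3.1
tool_pos: [0.5984, 0.0218, 0.2187]
tool_rot: [-179.8, 0.3, 10.0]
force: [0.4, -0.9, -0.7]
grip_width: 0.0002
```

```bash
python3 - <<'E'
from h import *
c=cam("side"); save(c,"side1",(70,270,110,410),2)
W=world(c);R=np.array([[.985,-.1736],[.1736,.985]])
m=(W[...,2]>.09)&(W[...,0]>.4)&(W[...,0]<.95)&(W[...,1]<.35)&(W[...,1]>-.2)
T=(W[...,:2]-[.530,-.0625])@R
m&=(W[...,2]<.3)
P=np.c_[T[m],W[m][:,2]]; 
a=np.arctan2(P[:,2]-.073,.105-P[:,1]); print(len(P),np.percentile(a,[5,50,95]),P.max(0))
E
```

```text
2486 [0.98856247 1.02413207 1.18044594] [0.15336687 0.1015851  0.29953851]
```

View pics/side1.png

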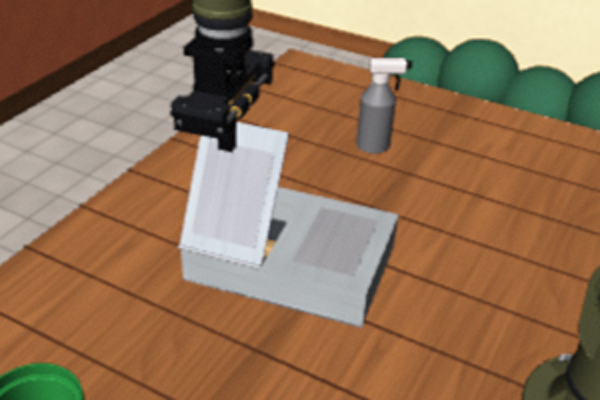

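```bash
python3 - <<'E'
from h import *
import cv2
c=cam("side");o=readout.get_obs();p=o["tool_pos"]
def pj(P):
    q=c["camera_from_world"]@np.r_[P,1];K=c["mtx"];return (K[0,0]*q[0]/-q[2]+K[0,2]).round(1),(K[1,1]*-q[1]/-q[2]+K[1,2]).round(1),(-q[2]).round(3)
print(o["time_s"],p,pj(p)); W=world(c)
R=np.array([[.985,-.1736],[.1736,.985]])
T=np.concatenate([(W[...,:2]-[.530,-.0625])@R,W[...,2:]],-1)
for v in range(125,205,6): print(v,c["range_z"][v,223].round(3),T[v,223].round(3), T[v,235].round(3))
E
```

```text
3.2 [0.59820484 0.02376549 0.2189321 ] (np.float64(222.8), np.float64(153.9), np.float64(1.113))
125 0.955 [0.045 0.15  0.364] [ 0.255 -0.456  0.002]
131 0.961 [0.043 0.154 0.349] [ 0.235 -0.405  0.004]
137 0.971 [0.043 0.156 0.332] [ 0.073 -0.     0.238]
143 1.077 [0.077 0.082 0.263] [0.068 0.011 0.224]
149 1.165 [0.103 0.024 0.202] [0.064 0.022 0.21 ]
155 1.164 [0.098 0.036 0.188] [0.061 0.03  0.194]
161 1.165 [0.095 0.046 0.173] [0.057 0.039 0.178]
167 1.17 [0.092 0.054 0.156] [0.053 0.05  0.164]
173 1.171 [0.088 0.064 0.14 ] [0.05  0.058 0.147]
179 1.169 [0.083 0.076 0.127] [0.045 0.07  0.134]
185 1.173 [0.08  0.085 0.111] [0.042 0.078 0.117]
191 1.176 [0.076 0.093 0.094] [0.038 0.088 0.101]
197 1.175 [0.072 0.105 0.08 ] [0.034 0.098 0.086]
203 1.191 [0.072 0.105 0.055] [0.032 0.104 0.067]
```

The side crop shows the lid still at about 1.02 rad and the fingertip in front of it at crop (227,150). The fingertip passed over the free edge, so I'm checking the real tip height.

```bash
python3 - <<'E'
from h import *
c=cam("scene");o=readout.get_obs();p=o["tool_pos"];print(p)
save(c,"scene1",(90,270,190,390),3)
R=np.array([[.985,-.1736],[.1736,.985]])
for n in("scene","side"):
    c=cam(n);W=world(c)
    T=np.concatenate([(W[...,:2]-p[:2])@R,W[...,2:]],-1)
    im=c["image"].astype(int)
    dark=(im.max(-1)<60)
    m=(abs(T[...,0])<.12)&(abs(T[...,1])<.12)&(T[...,2]>.1)&dark
    P=T[m]; h=np.percentile(P[:,2],[0,1,5]); print(n,m.sum(),h.round(3))
    for a in np.arange(.21,.36,.01):
        q=P[(P[:,2]>a)&(P[:,2]<=a+.01)]
        if len(q)>2: print(a.round(2),len(q),np.percentile(q,5,axis=0)[:2].round(3),np.percentile(q,95,axis=0)[:2].round(3))
E
```

```text
[0.59844852 0.02211824 0.21884123]
scene 5060 [0.116 0.156 0.339]
0.32 35 [-0.022 -0.089] [0.028 0.002]
0.33 125 [-0.026 -0.09 ] [0.038 0.079]
0.34 221 [-0.032 -0.094] [0.037 0.027]
0.35 122 [-0.024 -0.097] [0.036 0.067]
side 3050 [0.255 0.269 0.331]
0.25 9 [-0.01  -0.001] [0.006 0.008]
0.26 24 [-0.013 -0.006] [0.007 0.009]
0.27 14 [-0.013 -0.006] [-0.     0.008]
0.28 8 [-0.012 -0.008] [-0.01   0.007]
0.29 13 [-0.013 -0.01 ] [-0.009  0.012]
0.3 4 [-0.013 -0.006] [-0.011  0.007]
0.32 68 [-0.036 -0.084] [0.031 0.086]
0.33 128 [-0.039 -0.083] [0.024 0.086]
0.34 170 [-0.039 -0.083] [0.024 0.09 ]
0.35 136 [-0.038 -0.072] [0.028 0.093]
```

View pics/scene1.png

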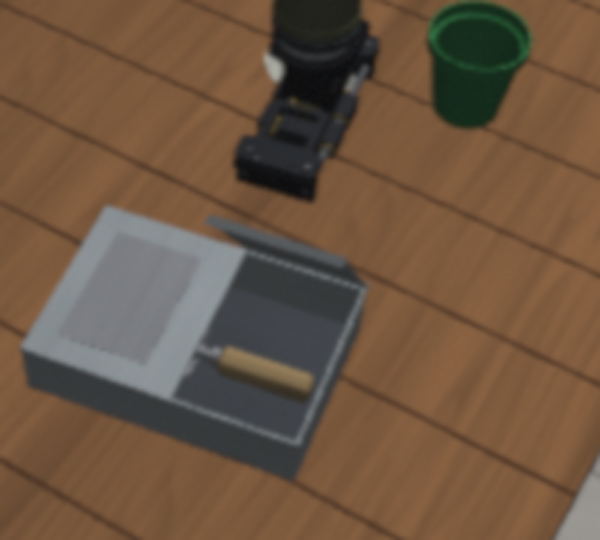

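The scene crop shows the gripper (300,180) beyond the lid edge (280,245), with the lid unmoved. The camera puts the tip near z = 0.255, while the reported TCP is 0.219. I'll check whether that offset was already there at the start.

```bash
python3 - <<'E'
from h import *
for n in("scene0","side0"):
    c=dict(np.load(n+".npz"));W=world(c);im=c["image"].astype(int);dark=(im.max(-1)<70)
    p=np.array([.2605,-.595]);a=np.deg2rad(23.66);R=np.array([[np.cos(a),-np.sin(a)],[np.sin(a),np.cos(a)]])
    T=np.concatenate([(W[...,:2]-p)@R,W[...,2:]],-1)
    m=(abs(T[...,0])<.12)&(abs(T[...,1])<.12)&(T[...,2]>.1)&dark
    P=T[m];print(n,m.sum())
    for b in np.arange(.15,.33,.01):
        q=P[(P[:,2]>b)&(P[:,2]<=b+.01)]
        if len(q)>2: print(b.round(2),len(q),np.percentile(q,5,axis=0)[:2].round(3),np.percentile(q,95,axis=0)[:2].round(3))
    g=W[(abs(W[...,2])<.02)&(W[...,0]>0)&(W[...,0]<1)]; print("table z",np.percentile(g[:,2],[10,50,90]).round(4))
E
```

```text
scene0 4851
0.22 31 [-0.005 -0.053] [0.011 0.049]
0.23 31 [-0.003 -0.053] [0.012 0.05 ]
0.24 22 [-0.001 -0.053] [0.012 0.051]
0.25 16 [0.002 0.043] [0.012 0.053]
0.26 18 [-0.008  0.043] [0.012 0.053]
0.27 10 [-0.007  0.043] [0.002 0.05 ]
0.28 12 [ 0.002 -0.011] [0.035 0.063]
0.29 79 [-0.025 -0.087] [0.038 0.082]
0.3 173 [-0.027 -0.081] [0.039 0.076]
0.31 250 [-0.02  -0.093] [0.038 0.077]
0.32 309 [-0.021 -0.095] [0.037 0.08 ]
table z [-0.0046 -0.001   0.003 ]
side0 1566
0.22 16 [-0.008 -0.049] [0.007 0.053]
0.23 21 [-0.009 -0.045] [0.007 0.054]
0.24 19 [-0.009 -0.046] [0.007 0.056]
0.25 13 [-0.008  0.013] [0.007 0.058]
0.26 13 [-0.009  0.052] [0.008 0.059]
0.27 19 [-0.009  0.041] [0.009 0.061]
0.28 7 [ 0.002 -0.053] [0.007 0.063]
0.29 44 [-0.027 -0.05 ] [0.034 0.088]
0.3 80 [-0.031 -0.052] [0.035 0.09 ]
0.31 97 [-0.027 -0.077] [0.035 0.093]
0.32 81 [-0.029 -0.07 ] [0.034 0.095]
table z [-0.0012  0.0009  0.0034]
```

servo_tool --plan '[[[0,0,0,-0.02,0],[0,0,0.02,-0.02,0],[0,0,0.05,-0.02,0],[0,0,0.08,-0.02,0],[0,0,0.11,-0.02,0],[0,0,0.13,-0.02,0],[0,0,0.13,-0.02,0],[0,0,0.13,0.01,0],[0,0,0.13,0.036,0],[0,0,0.13,0.036,0],[0,0,0.13,0.036,0]]]'

```text
time_s: 4.27
tool_pos: [0.6198, -0.108, 0.1812]
tool_rot: [-179.8, 0.5, 9.9]
force: [-0.4, 0.2, -0.8]
grip_width: 0.0011
```

servo_tool --plan '[[[0,0,-0.015,0,0],[0,0,-0.03,0,0],[0,0,-0.04,0,0],[0,0,-0.05,0,0],[0,0,-0.06,0,0],[0,0,-0.07,0,0],[0,0,-0.08,0,0],[0,0,-0.09,0,0],[0,0,-0.1,0,0],[0,0,-0.11,0,0],[0,0,-0.12,0,0],[0,0,-0.13,0,0]]]'

```text
time_s: 5.27
tool_pos: [0.5972, 0.0212, 0.1825]
tool_rot: [-179.8, 0.4, 9.9]
force: [-1.5, -1.5, 6.9]
grip_width: 0.0005
```

```bash
cat >> h.py <<'E'
R10=np.array([[.985,-.1736],[.1736,.985]])
def tin(W): return np.concatenate([(W[...,:2]-[.530,-.0625])@R10,W[...,2:]],-1)
def lid(verbose=1):
    c=cam("side");T=tin(world(c));im=c["image"].astype(int)
    m=(T[...,2]>.085)&(T[...,2]<.29)&(T[...,0]>0)&(T[...,0]<.16)&(T[...,1]>-.1)&(T[...,1]<.3)&(im.max(-1)>75)
    P=T[m]; a=np.arctan2(P[:,2]-.073,.105-P[:,1]); print("lid",m.sum(),np.percentile(a,[10,50,90]).round(3),np.percentile(P,98,axis=0).round(3)); return c
E
python3 - <<'E'
from h import *
c=lid(); save(c,"side2",(70,270,110,410),2); print(readout.get_obs()["force"])
E
```

```text
lid 2117 [1.512 1.535 1.576] [0.148 0.107 0.28 ]
[-1.850369    1.51178777  3.78944065]
```

View pics/side2.png

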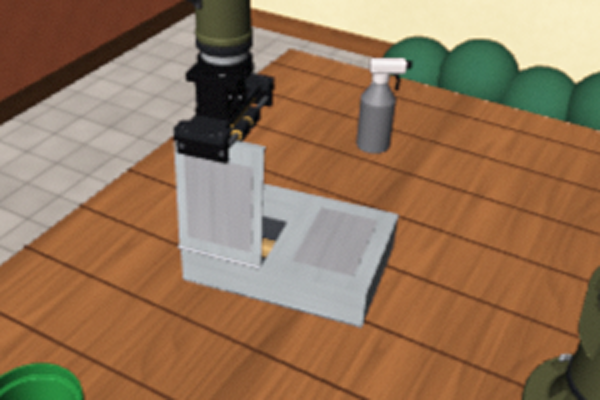

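The side crop shows the lid upright (about 1.53 rad), with its free edge just under the gripper body at (215,150). I'll lift slightly and push on over in an arc.

servo_tool --plan '[[[0,0,0,-0.012,0],[0,0,-0.01,-0.012,0],[0,0,-0.025,-0.012,0],[0,0,-0.04,-0.012,0],[0,0,-0.055,-0.01,0],[0,0,-0.066,-0.004,0],[0,0,-0.077,0.003,0],[0,0,-0.088,0.008,0],[0,0,-0.098,0.014,0],[0,0,-0.108,0.022,0],[0,0,-0.115,0.028,0],[0,0,-0.115,0.028,0]]]'

```text
time_s: 6.32
tool_pos: [0.5746, 0.14, 0.1533]
tool_rot: [-179.6, 0.6, 10.3]
force: [-0.1, 0.5, -0.0]
grip_width: 0.0002
```

```bash
python3 - <<'E'
from h import *
c=lid(); o=readout.get_obs();print(o["force"],tin(o["tool_pos"]))
E
```

```text
lid 258 [1.931 2.271 2.289] [0.15  0.272 0.283]
[-0.45208904 -0.54920832  0.79133572] [0.07959947 0.19039595 0.15410119]
```

servo_tool --plan '[[[0,0,-0.004,0.003,0],[0,0,-0.008,0.006,0],[0,0,-0.012,0.008,0],[0,0,-0.015,0.01,0],[0,0,-0.018,0.01,0],[0,0,-0.018,0.01,0]]]'

```text
time_s: 6.87
tool_pos: [0.5718, 0.1575, 0.1443]
tool_rot: [-179.6, 0.6, 10.3]
force: [0.1, -0.5, -0.4]
grip_width: 0.0006
```

```bash
python3 - <<'E'
from h import *
c=lid(); o=readout.get_obs();print(o["force"],tin(o["tool_pos"]))
E
```

```text
lid 230 [1.936 2.383 2.405] [0.15  0.293 0.288]
[0.60292511 0.32945195 0.31118802] [0.07946258 0.20902959 0.14434383]
```

The lid is at about 2.39 rad, effectively at its stop. I'll retreat over the opening and open the gripper.

servo_tool --plan '[[[0,0,0.01,-0.02,0],[0,0,0.03,-0.05,0],[0,0,0.06,-0.08,0],[0,0,0.09,-0.09,0],[0.087,-0.003,0.12,-0.09,0],[0.087,-0.005,0.15,-0.09,0.005],[0.087,-0.008,0.18,-0.09,0.005],[0.087,-0.01,0.209,-0.09,0.005],[0.087,-0.01,0.209,-0.09,0.005],[0.087,-0.01,0.209,-0.09,0.005],[0.087,-0.01,0.209,-0.09,0.005]]]'

```text
time_s: 7.83
tool_pos: [0.6003, -0.05, 0.2332]
tool_rot: [-179.6, 0.5, 10.0]
force: [-0.8, 1.1, -0.3]
grip_width: 0.0391
```

```bash
python3 - <<'E'
from h import *
lid(); c=cam("wrist"); save(c,"wrist1",None,1.5); np.savez("wrist1",**c)
o=readout.get_obs();print(tin(o["tool_pos"]),o["tool_rot"],o["grip_width"])
M=np.linalg.inv(c["camera_from_world"]);print("cam",M[:3,3].round(3),(-M[:3,2]).round(3))
T=tin(world(c));im=c["image"].astype(int)
m=(im[...,0]-im[...,2]>45)&(T[...,2]>.008)&(T[...,2]<.05)&(abs(T[...,1])<.1)&(abs(T[...,0])<.15)
n,l,st,ce=cv2.connectedComponentsWithStats(m.astype(np.uint8));k=1+st[1:,4].argmax();P=T[l==k]
print("handle",st[k],P.mean(0),np.percentile(P[:,2],[5,50,95]).round(4));r=cv2.minAreaRect(P[:,:2].astype(np.float32));print(r,cv2.boxPoints(r).round(4).tolist())
m=abs(T[...,2]-.073)<.004
P=T[m];print("rim/cover",np.percentile(P,[1,50,99],axis=0).round(3))
E
```

```text
lid 233 [2.363 2.385 2.404] [0.149 0.261 0.28 ]
[0.07168535 0.00127649 0.23332327] [-179.58944174    0.51677392   10.13040898] 0.046910701864574966
cam [ 0.678 -0.037  0.428] [-0.284 -0.044 -0.958]
handle [ 252  114   18   73 1235] [ 0.08383785 -0.00331305  0.02778943] [0.024  0.0282 0.0297]
((0.08273272216320038, -0.0033600302413105965), (0.024681657552719116, 0.10224257409572601), 89.86282348632812) [[0.031599998474121094, -0.015599999576807022], [0.13379999995231628, -0.015799999237060547], [0.1339000016450882, 0.008899999782443047], [0.031599998474121094, 0.009100000374019146]]
rim/cover [[-0.134 -0.106  0.07 ]
 [-0.013  0.004  0.073]
 [ 0.153  0.108  0.076]]
```

View pics/wrist1.png

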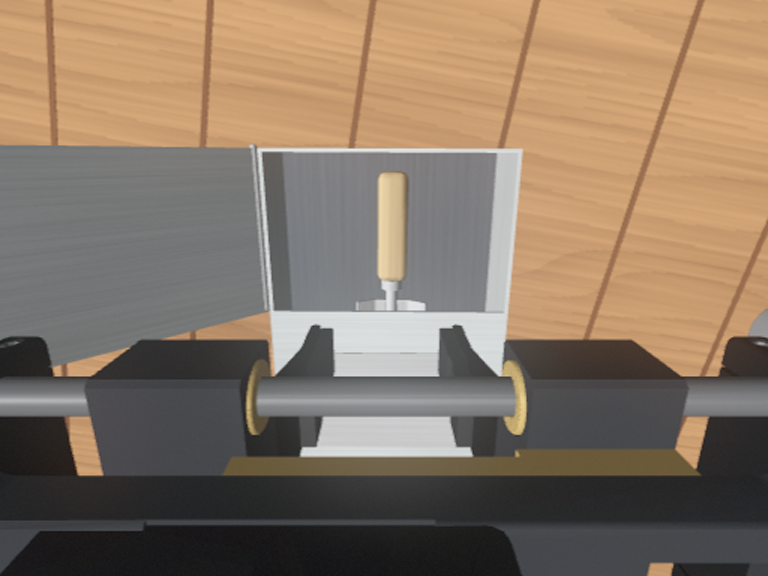

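The wrist view shows the opening clear: the handle runs from (393,172) to (393,280), the blade shoulders are at the cover edge (390,305), and the lid is laid back at left. The handle spans tin x 0.031–0.134 at y = −0.003, along tin x, with its top at 0.029, so it matches the data given.

servo_tool --plan '[[[0.087,0.003,0.002,0.01,0],[0.087,0.006,0.0045,0.04,0],[0.087,0.006,0.0045,0.07,0],[0.087,0.006,0.0045,0.1,0],[0.087,0.006,0.0045,0.13,0],[0.087,0.006,0.0045,0.16,0],[0.087,0.006,0.0045,0.19,0],[0.087,0.006,0.0045,0.215,0],[0.087,0.006,0.0045,0.235,0],[0.087,0.006,0.0045,0.247,0],[0.087,0.006,0.0045,0.25,0],[0.087,0.006,0.0045,0.25,0]]]' --force 8

```text
time_s: 8.93
tool_pos: [0.6041, -0.05, -0.0175]
tool_rot: [-179.5, 0.6, 10.2]
force: [-0.5, 0.5, 0.3]
grip_width: 0.0869
```

```bash
python3 - <<'E'
from h import *
o=readout.get_obs();t=tin(o["tool_pos"]);print(t,o["tool_rot"],o["grip_width"],o["force"])
c=cam("scene");T=tin(world(c))-np.r_[t[:2],0];im=c["image"].astype(int)
m=(abs(T[...,0])<.1)&(abs(T[...,1])<.12)&(im.max(-1)<55)&(T[...,2]>0.004);P=T[m]
for b in np.arange(0,.13,.01):
    q=P[(P[:,2]>b)&(P[:,2]<=b+.01)]
    if len(q)>2: print(b.round(2),len(q),np.percentile(q,5,axis=0)[:2].round(3),np.percentile(q,95,axis=0)[:2].round(3))
save(c,"scene2",(130,260,230,360),5)
E
```

```text
[ 0.07511109 -0.00055886 -0.01751462] [-179.54509523    0.58681844   10.1942084 ] 0.08690509087108989 [-0.47021881  0.51482494  0.33523697]
0.0 6 [-0.031 -0.022] [0.026 0.051]
0.01 13 [-0.008 -0.053] [0.035 0.099]
0.02 10 [-0.006 -0.055] [0.026 0.104]
0.03 6 [0.01  0.045] [0.031 0.106]
0.05 3 [0.031 0.101] [0.033 0.105]
0.08 23 [-0.027 -0.089] [0.034 0.036]
0.09 48 [-0.026 -0.09 ] [0.039 0.062]
0.1 55 [-0.021 -0.093] [0.039 0.074]
0.11 66 [-0.028 -0.096] [0.038 0.064]
0.12 313 [-0.026 -0.096] [0.035 0.068]
```

View pics/scene2.png

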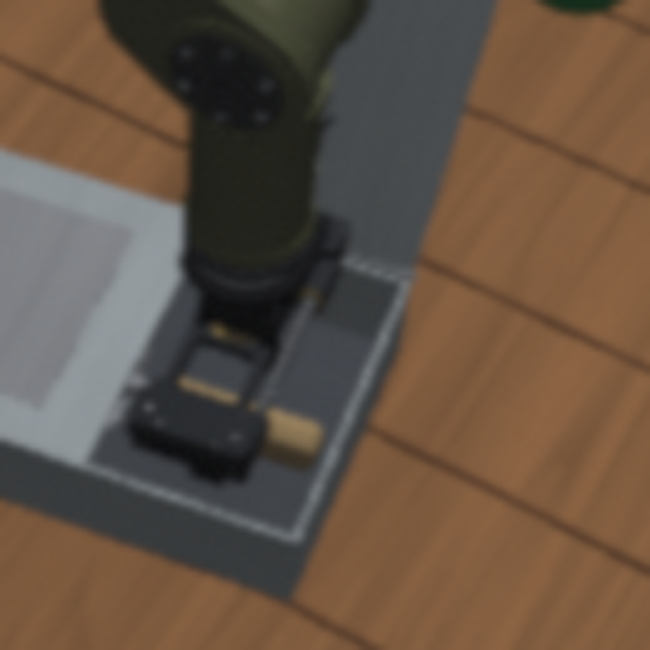

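The scene crop shows the fingers straddling the handle, with the butt visible at (295,437), and the lid back. I'll go down another 9 mm and then close.

servo_tool --plan '[[[0.087,0.003,0.003,0.003,0],[0.087,0.003,0.003,0.006,0],[0.087,0.003,0.003,0.009,0],[0.087,0.003,0.003,0.01,0],[0.06,0.003,0.003,0.01,0],[0.04,0.003,0.003,0.01,0],[0.02,0.003,0.003,0.01,0],[0.02,0.003,0.003,0.01,0],[0.02,0.003,0.003,0.01,0],[0.02,0.003,0.003,0.01,0],[0.02,0.003,0.003,0.01,0],[0.02,0.003,0.003,0.01,0]]]' --force 8

```text
time_s: 9.98
tool_pos: [0.6085, -0.0526, -0.0263]
tool_rot: [-179.6, 0.5, 10.2]
force: [-0.2, -0.1, 0.2]
grip_width: 0.0418
```

servo_tool --plan '[[[0,0,0,0,0],[0,0,0,0,0],[0,0,0,0,0],[0,0,0,0,0],[0,0,0,0,0],[0,0,0,0,0]]]' --force 8

```text
time_s: 10.48
tool_pos: [0.6085, -0.0524, -0.0263]
tool_rot: [-179.6, 0.5, 10.2]
force: [-0.7, 0.4, 0.8]
grip_width: 0.0283
```

servo_tool --plan '[[[0,0,0,-0.005,0],[0,-0.002,0,-0.01,0],[0,-0.003,0,-0.015,0],[0,-0.004,0,-0.02,0],[0,-0.005,0,-0.025,0],[0,-0.007,0,-0.03,0],[0,-0.007,0,-0.033,0],[0,-0.007,0,-0.033,0]]]' --force 8

```text
time_s: 11.15
tool_pos: [0.6025, -0.0541, 0.0079]
tool_rot: [-179.6, 0.4, 10.2]
force: [-0.3, 0.2, -1.8]
grip_width: 0.0281
```

```bash
cat >> h.py <<'E'
def handle(c,out=None):
    T=tin(world(c));im=c["image"].astype(int)
    t=tin(readout.get_obs()["tool_pos"])
    m=(im[...,0]-im[...,2]>40)&(abs(T[...,0]-t[0])<.13)&(abs(T[...,1]-t[1])<.03)&(T[...,2]>.012)&(T[...,2]-t[2]<.13)
    n,l,st,ce=cv2.connectedComponentsWithStats(m.astype(np.uint8))
    for k in range(1,n):
        if st[k,4]<8: continue
        P=T[l==k]-np.r_[t[:2],0]; print("h",st[k].tolist(),P.mean(0).round(4),"min",P.min(0).round(3),"max",P.max(0).round(3),"slope dz/dx",np.rad2deg(np.arctan(np.polyfit(P[:,0],P[:,2],1)[0])).round(1))
E
python3 - <<'E'
from h import *
o=readout.get_obs();print(tin(o["tool_pos"]),o["force"],o["wrist_torque"],o["grip_width"])
for n in("scene","side","wrist"): c=cam(n);print(n);handle(c)
save(c,"wrist2",(0,384,100,412),1.5)
E
```

```text
[ 0.0728391  -0.00431892  0.00785612] [-0.33275713  0.16246598 -1.83788821] [ 0.01832212 -0.06221346 -0.01214468] 0.02805680078526802
scene
h [285, 206, 7, 6, 31] [0.0409 0.0004 0.0683] min [ 0.03  -0.01   0.064] max [0.052 0.009 0.074] slope dz/dx 8.5
side
h [244, 163, 5, 4, 11] [-0.0301 -0.0199  0.1283] min [-0.035 -0.024  0.123] max [-0.022 -0.012  0.135] slope dz/dx -0.4
h [237, 181, 13, 12, 102] [-0.0287  0.0063  0.0529] min [-0.049 -0.013  0.034] max [-0.006  0.022  0.063] slope dz/dx 6.3
wrist
h [230, 148, 53, 103, 5005] [ 0.0299 -0.0004  0.0652] min [-0.003 -0.014  0.041] max [0.055 0.015 0.071] slope dz/dx 5.5
h [191, 241, 8, 49, 227] [0.0326 0.0168 0.1298] min [0.024 0.016 0.123] max [0.038 0.018 0.133] slope dz/dx -19.1
h [311, 240, 13, 50, 376] [ 0.0314 -0.0197  0.1264] min [ 0.012 -0.027  0.077] max [ 0.038 -0.019  0.132] slope dz/dx 28.3
h [234, 278, 128, 32, 1628] [-0.0126 -0.0059  0.081 ] min [-0.044 -0.03   0.048] max [0.026 0.013 0.137] slope dz/dx 54.8
h [142, 305, 7, 4, 11] [0.0245 0.0294 0.1365] min [0.024 0.028 0.136] max [0.025 0.03  0.137] slope dz/dx 22.9
h [150, 305, 15, 2, 21] [0.0246 0.026  0.1365] min [0.024 0.024 0.136] max [0.025 0.028 0.137] slope dz/dx 45.7
h [171, 305, 33, 4, 51] [0.0247 0.0179 0.1366] min [0.024 0.013 0.135] max [0.025 0.022 0.137] slope dz/dx 38.6
h [205, 305, 8, 3, 13] [0.0248 0.0119 0.1365] min [0.024 0.011 0.136] max [0.025 0.013 0.137] slope dz/dx 33.5
h [214, 305, 20, 4, 37] [0.0247 0.0075 0.1365] min [0.024 0.005 0.136] max [0.025 0.01  0.137] slope dz/dx 24.3
```

View pics/wrist2.png

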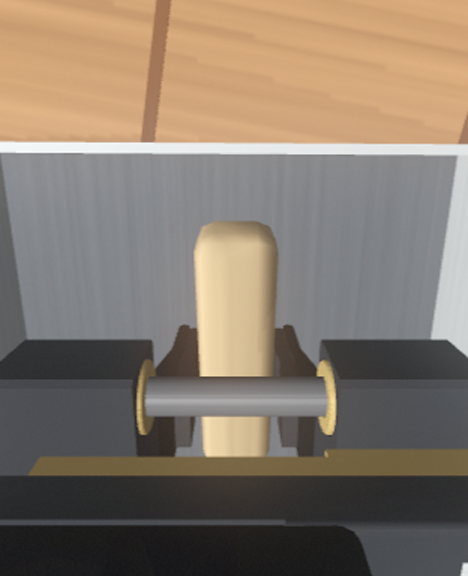

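The wrist crop shows the handle held centrally between the pads, with the butt at (237,225). It is tilting butt-up by about 6–8° under its own weight. I'll ease the grip so it pivots more.

servo_tool --plan '[[[0,0,0,0,0],[0,0,0,-0.003,0],[0,0,0,-0.006,0],[0,0,0,-0.009,0],[0,0.001,0,-0.012,0],[0,0.001,0,-0.012,0]]]' --force 4

```text
time_s: 11.8
tool_pos: [0.604, -0.0538, 0.0198]
tool_rot: [-179.6, 0.4, 10.2]
force: [1.0, -0.1, -1.5]
grip_width: 0.0282
```

```bash
cat >> h.py <<'E'
def tilt():
    o=readout.get_obs();t=tin(o["tool_pos"]);c=cam("wrist");T=tin(world(c))-t;im=c["image"].astype(int)
    m=(im[...,0]-im[...,2]>40)&(abs(T[...,1])<.006)&(T[...,2]>-.1)&(T[...,2]<.115)&(T[...,0]>.004)&(T[...,0]<.07)
    m[235:]=0
    P=T[m];mx=P[:,0].max();q=P[P[:,0]<mx-.012];f=np.polyfit(q[:,0],q[:,2],1)
    print("tcp",t.round(4),"F",o["force"].round(1),"w",o["grip_width"].round(4),"n",len(q),"butt dx",mx.round(3),"top z rel tip at dx0",(f[1]-.035).round(4),"tilt",np.rad2deg(np.arctan(f[0])).round(1),"zmax rel",(P[:,2].max()-.035).round(3)); return c
E
python3 - <<'E'
from h import *
tilt()
E
```

```text
Traceback (most recent call last):
  File "h.py", line 37, in tilt
    print("tcp",t.round(4),"F",o["force"].round(1),"w",o["grip_width"].round(4),"n",len(q),"butt dx",mx.round(3),"top z rel tip at dx0",(f[1]-.035).round(4),"tilt",np.rad2deg(np.arctan(f[0])).round(1),"zmax rel",(P[:,2].max()-.035).round(3)); return c
                                                       ^^^^^^^^^^^^^^^^^^^^^
AttributeError: 'float' object has no attribute 'round'
```

```bash
sed -i 's/o\["grip_width"\].round(4)/round(o["grip_width"],4)/' h.py
python3 - <<'E'
from h import *
tilt()
E
```

```text
tcp [ 0.0744 -0.0043  0.0196] F [ 1.  -1.2 -1.4] w 0.0276 n 1323 butt dx 0.055 top z rel tip at dx0 0.0194 tilt 13.6 zmax rel 0.032
```

The tilt is 13.6°, which matches the tip staying on the floor, so the pivot works. I'll continue along the computed path to about 33°.

servo_tool --plan '[[[0,0.001,0,-0.005,0],[0,0.002,0,-0.01,0],[0,0.004,0,-0.015,0],[0,0.006,0,-0.02,0],[0,0.01,0,-0.025,0],[0,0.014,0,-0.03,0],[0,0.017,0,-0.034,0],[0,0.021,0,-0.039,0],[0,0.024,0,-0.044,0],[0,0.027,0,-0.048,0],[0,0.027,0,-0.053,0],[0,0.027,0,-0.053,0]]]' --force 4

```text
time_s: 12.9
tool_pos: [0.6318, -0.0492, 0.0734]
tool_rot: [-179.6, 0.3, 10.2]
force: [1.1, 0.4, -2.0]
grip_width: 0.028
```

```bash
python3 - <<'E'
from h import *
tilt(); c=cam("scene"); save(c,"scene3",(130,260,230,360),5); lid()
E
```

```text
tcp [ 0.1026 -0.0045  0.0734] F [ 1.1  0.4 -2. ] w 0.028 n 2065 butt dx 0.07 top z rel tip at dx0 0.0584 tilt -38.0 zmax rel 0.043
lid 465 [0.254 1.199 2.399] [0.145 0.26  0.288]
```

View pics/scene3.png

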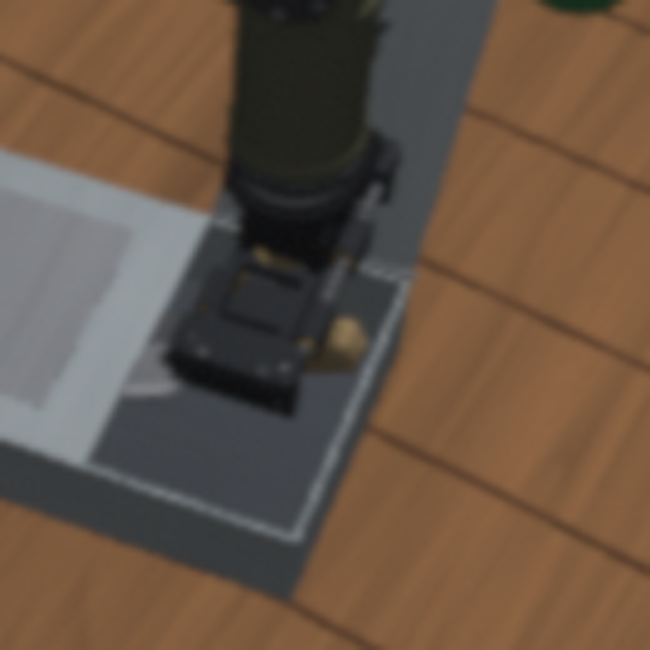

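The crop shows the butt high at (345,345) and the blade emerging from under the cover edge at (150,385). My tilt fit took in bench pixels, so I'll filter those out.

```bash
sed -i 's/(T\[...,2\]>-.1)/(T[...,2]>.04)/' h.py
python3 - <<'E'
from h import *
tilt()
c=cam("side");print(readout.get_obs()["time_s"]);save(c,"side3",(90,220,180,310),5)
T=tin(world(c));im=c["image"].astype(int)
E
```

```text
tcp [ 0.1019 -0.0045  0.0725] F [ 0.   0.2 -0.9] w 0.0278 n 1089 butt dx 0.052 top z rel tip at dx0 0.0201 tilt 28.8 zmax rel 0.043
13.15
```

View pics/side3.png

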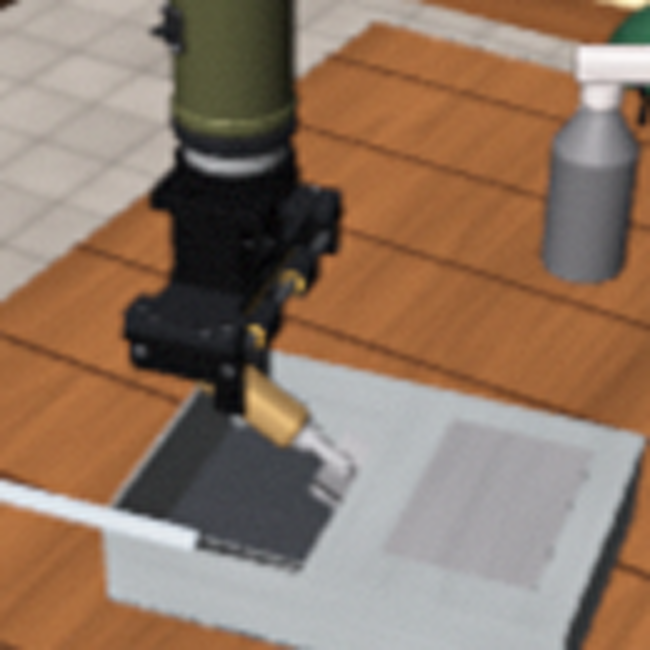

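The side crop shows the handle held at (270,405), the neck and blade shoulder coming out at (335,475), and the lid down at left. The tilt is 28.8° with the tip on the floor. I'll tighten and draw out along the trowel's axis.

servo_tool --plan '[[[0,0,0,0,0],[0,0,0,0,0],[0,0.004,0,-0.003,0],[0,0.013,0,-0.007,0],[0,0.023,0,-0.013,0],[0,0.034,0,-0.018,0],[0,0.045,0,-0.024,0],[0,0.057,0,-0.031,0],[0,0.069,0,-0.038,0],[0,0.081,0,-0.044,0],[0,0.093,0,-0.05,0],[0,0.1,0,-0.054,0]]]' --force 40

```text
time_s: 14.15
tool_pos: [0.7308, -0.0315, 0.1255]
tool_rot: [-179.6, 0.3, 10.2]
force: [0.7, -0.4, -2.8]
grip_width: 0.0278
```

```bash
python3 - <<'E'
from h import *
tilt()
E
```

```text
tcp [ 0.2031 -0.0044  0.1255] F [ 0.7 -0.4 -2.8] w 0.0278 n 1105 butt dx 0.053 top z rel tip at dx0 0.02 tilt 28.8 zmax rel 0.043
```

servo_tool --plan '[[[0,0,0,-0.008,0],[0,0,0,-0.02,0],[0,0,0,-0.04,0],[0,0,0,-0.06,0],[0,0,0,-0.08,0],[0,0,0,-0.1,0],[0,0,0,-0.12,0],[0,0,0,-0.14,0],[0,0,0,-0.16,0],[0,0,0,-0.175,0],[0,0,0,-0.185,0],[0,0,0,-0.19,0]]]' --force 40

```text
time_s: 15.2
tool_pos: [0.733, -0.0325, 0.3189]
tool_rot: [-179.6, 0.1, 10.2]
force: [-0.3, -0.3, -2.3]
grip_width: 0.0278
```

servo_tool --plan '[[[0,-0.005,0,0,0],[0,-0.015,0,0,0],[0,-0.03,0,0,0],[0,-0.045,0,0,0],[0,-0.06,0,0,0],[0,-0.075,0,0,0],[0,-0.088,0,0,0],[0,-0.096,0,0,0],[0,-0.1,0,0,0],[0,-0.1,0,0,0],[0,-0.1,0,0,0],[0,-0.1,0,0,0]]]' --force 40

```text
time_s: 16.2
tool_pos: [0.635, -0.0499, 0.3186]
tool_rot: [-179.6, 0.1, 10.2]
force: [-0.2, 0.9, -2.6]
grip_width: 0.0274
```

```bash
python3 - <<'E'
from h import *
tilt(); o=readout.get_obs();print(o["time_s"],np.abs(o["joint_velocities"]).max())
c=cam("side");save(c,"side4",(30,230,150,400),3); c0=cam("scene")
T=tin(world(c));m=(T[...,2]>.085)&(T[...,1]>.11)&(T[...,1]<.3)&(T[...,0]>0)&(T[...,0]<.16);P=T[m];a=np.arctan2(P[:,2]-.073,.105-P[:,1]);print("lid",m.sum(),np.percentile(a,[10,50,90]).round(3))
W=world(c0)
for nm,(r0,r1,q0,q1) in dict(pot=(88,135,325,370),saucer=(95,125,275,315),bottle=(285,335,150,200)).items():
    P=W[r0:r1,q0:q1].reshape(-1,3); P=P[P[:,2]>.012]; print(nm,P.min(0).round(3),P.max(0).round(3))
E
```

```text
tcp [ 0.1056 -0.0058  0.3186] F [-0.2  0.9 -2.6] w 0.0274 n 1097 butt dx 0.052 top z rel tip at dx0 0.0203 tilt 29.0 zmax rel 0.043
16.25 0.16814215016022024
lid 222 [2.366 2.386 2.405]
pot [0.547 0.19  0.012] [0.672 0.507 0.22 ]
saucer [ 0.353 -0.097  0.013] [0.675 0.427 0.563]
bottle [ 0.516 -0.519  0.012] [ 0.607 -0.448  0.197]
```

View pics/side4.png

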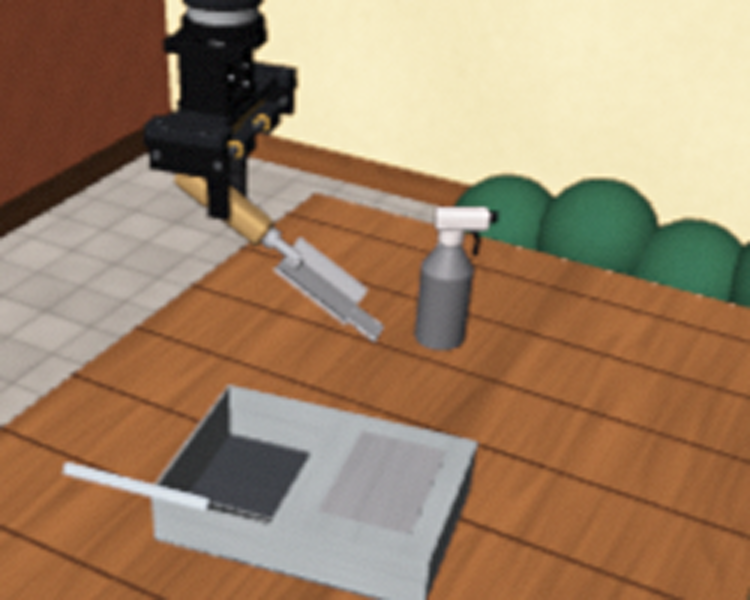

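The side crop shows the whole trowel in the gripper, with the handle at (230,205) and the blade tip at (375,330). It is clear above the empty tin, and the lid is laid back at lower left. Handing in.

```bash
python3 -c "
from h import *
env.sign_off();o=readout.get_obs();print(o['time_s'],o['grip_width'],o['tool_pos'])"
```

```text
the job is handed in; nothing more can be done
the job is handed in; nothing more can be done
```

The job is handed in. The lid is swung back and the trowel is held still above the tin, about 16 s into the 59 s allowed.

**What I did:** I pushed the lid from inside to about 2.39 rad, where it stayed. I gripped the trowel's handle lightly and let it pivot butt-up to 29° with the tip on the tin floor. Then I tightened to 40 N, drew the blade out along the trowel's axis, lifted it and brought it back over the tin.

**Last checks:**
- **Lid:** 2.386 rad by the side camera.
- **Grip:** the opening is 27.4 mm on the 28 mm handle, the tilt held at 29.0°, and the arm was still.
- **Clearance:** the blade tip is about 0.25 m up by calculation from the pose, against a 73 mm rim. In the last picture the trowel touches nothing but the gripper.
- **Spray bottle:** the same position as at the start, within 1 mm.

**What failed or disagreed:**
- **Height offset:** the reported tool height is about 35 mm below what both fixed cameras show. My first lid push passed over the free edge without touching it. I corrected for the offset from then on.
- **Light contact:** the lid's edge pressed lightly (about 7 N) on the underside of the gripper body as it came upright, well under the 40 N limit.
- **Pot and saucer:** my final depth check of them was spoiled by the lid and arm in view. No move went near either, but I did not measure them again.

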